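# Push a bottle rest under the spring flap of the rinse box

### The arm

A 6-joint arm with a two-finger parallel gripper is mounted at the origin on the work surface. World frame = base frame: x ahead of the robot, y to its left, z up, the work surface at z = 0. Lengths are in m, angles in rad, forces in N, time in s.
With the tool pointing down it reaches from about 0.375 to 0.75 m from the base axis. Payload 9 kg.
Tool frame: the origin (TCP) lies at the very end of the fingers, on their centre line; the grasp point (between the pads) lies 19 mm behind it; z points along the fingers, y is the direction in which the jaws open and shut (so a half turn about z gives the same grasp; the last joint's range is limited). The gripper opens to 85 mm and grips with 20 to 120 N. Pads are 22 mm wide; open, the fingers measure 114 mm over their backs; the gripper's body (76 mm by 85 mm) begins 54 mm behind the grasp point. The pads swing forward as they close: fully open they stand 13 mm farther back than shut.
Start: joints at [-1.549, 0.104, 0.097, 1.564, 0, 1.353], TCP at [0.143, -0.583, 0.231] pointing down, gripper open.
Joint ranges: [-2.99, 2.99], [-0.84, 1.86], [-1.1, 1.16], [-1.84, 2.11], [-1.51, 1.56], [-3.14, 3.14]. Speed limits (rad/s): [2.22, 2.22, 2.57, 3.14, 3.14, 3.14].

### API

Orientations are given as [roll, pitch, yaw] about the fixed x, y, z axes, in that order (R = Rz(yaw) Ry(pitch) Rx(roll)).
In Python, from station import r gives the robot as it stands.
- The arm moves only by the shell command python3 -m inch 'ROWS' [FORCE]. ROWS is JSON, a list of rows, each a list of 3 entries, a list of its own where there are three numbers: the turn, a rotation vector about the tool's x, y, z in degrees, then the shift along the tool's x, y, z in mm, then the gripper's target within -1 to 1 (fully open at 1, half-way at 0, shut at -1). In form: [[[wx, wy, wz], [tx, ty, tz], hand], ...]. A call has 1 to 8 rows; each row shifts and turns the pose as measured when the row begins, along the tool's axes as they then stand; what a row does not reach is not made up. A row lasts 1/10 s, in which the tool goes at most 50 mm and 8.59 degrees, less where a joint would pass 70% of its speed; a pose out of reach is approached as far as the arm can. A call with a gripper value outside its range is refused whole. The fingers move at their own pace and stop on an object; FORCE is the grip in N (left out, the last holds). Time passes only in rows, so rows that do not move let the fingers close. It gives the time, the measured TCP pose, the force and the opening at its end, in the units of the state.
- r.read_state(): the state, without advancing time (a new reading comes with each control period).
- r.read_camera(name): name is "scene" or "top" or "wrist"; returns a dict with "color" (420x560x3 uint8, blue, green, red), "fx", "fy", "cx", "cy" (pixels), "pose" (4x4, takes a point from camera to world coordinates); the wrist camera has in their place "mount" (4x4, takes a point from camera to tool coordinates, whose origin is the TCP and whose axes are the flange's). Camera axes: x right, y down, z forward; pixel columns grow to the right and rows downward; lengths in m; the calibration is good to about 2 mm. The wrist camera is an equidistant fisheye: a pixel r from the principal point sees the ray r / f radians off the axis. A picture is of the moment at which its call begins: read the wrist's pose just before it. There is no depth.
- r.close_job(): hands the job in, once; it reports no verdict.
The state is a dict: "clock": time; "joints": joint angles; "qvel": joint speeds; "tau": joint torques, N m; "ee_pos": TCP position; "eef_rot": TCP orientation; "wrist_force": force on the tool from outside, world axes, zero at the start; "moment": the same for the moment, N m; "grip_width": opening from 0.0 (shut) to 1.0 (fully open).
Only numpy, scipy, OpenCV 4.12 (cv2) and the standard library are available. Lean on these libraries where they do the work, as an engineer would, in place of code of your own. Each camera call takes 0.05 s, during which the arm holds its last target.

### The job

Load the long white bottle rest that lies in the steel lane into the rinse box, without gripping or lifting it: press the flap's thumb bar down with one fingertip to hold the spring-closed flap open, and meanwhile push the bottle rest along the lane with the other fingertip, under the open flap, until it drops down into the box. Keep the flap open until the rest has dropped, then let it spring shut, and leave everything else standing where it is.

Things in the scene. Friction and masses are not known exactly. Their poses are not given: they have to be found in the camera images.
- washer: Steel rinse box with its loading lane, fixed on a black drip tray (370 x 400 mm, 12 mm thick). Origin on the table under the middle of the box's mouth; x points along the lane into the box, y to the left across the lane, z up. All mm given in the other entries as x, y are in this frame
- mouth (a point): Middle of the box's mouth at lane floor height, 75 mm above the table (x = y = 0). The box lies behind it, to x = 142 mm, 58 mm wide inside, its bottom 17 mm above the table. The lane floor ends at x = -20 mm: a thing pushed there until its middle is past that end tips and slides down into the box
- lane_start (a point): Middle of the lane floor's near end, x = -200 mm. The lane is flat and slippery, 75 mm above the table, 48 mm wide between two rails 6 mm thick that stand 12 mm above its floor
- flap (a joint): Flap of the rinse box, rad: 0 shut, grows as it opens, stop at 1.0; a spring shuts it. Clear lid with steel edges over the box (x 0 to 142, y 36 to -30 mm); its steel skirt at x = 0 hangs to 8 mm above the lane floor and bars the mouth. At 0.5 rad it just clears the bottle rest, at 0.7 easily (lid edge then 147 mm above the table). The rest cannot push it open; the thumb bar opens it
- hinge_mid (a point): Middle of the flap's hinge rod, 8 mm thick, along the lane at y = 36 mm, 103 mm above the table, from x = -153 to 143 mm; it stands on brackets 7 mm square and 107 mm high at x = -150, 5 and 140 mm. One fingertip works on each side of it
- bar_mid (a point): Middle of the thumb bar's upper face; moves with the flap. Steel plate 130 mm along the lane (x -140 to -10 mm), 36 mm wide. Flap shut: middle at y = 71 mm, 109 mm above the table, outer edge tilted up 0.6 rad. Pressed with 6 to 9 N it sinks and turns about level: a fingertip at y = 64 mm, its end 8 to 12 mm above the lane floor, holds the flap at 0.85 to 0.65 rad and can slide along
- rest_center (a point): Centre of the bottle rest, the long white plastic block in the lane with two screws in its top: 90 mm long (x, along the lane), 44 mm wide, 18 mm high, about 90 g, loose and slippery; the point is 9 mm above its underside
- stopper: Steel stopper standing on the tray right of the lane, 38 mm wide, 34 mm high; origin under its centre. Leave it alone
- jar: Small amber jar with steel lid on the tray right of the box, 56 mm wide, 70 mm high; origin under its centre. Leave it alone
- spare: Short white block with one screw lying on the tray right of the lane, 60 x 44 x 18 mm; origin under its centre. Not the one to load; leave it alone
- screwdriver: Screwdriver, 160 mm, lying on the tray left of the thumb bar. Leave it alone
- beaker: White plastic beaker on the tray left of the box, 60 mm wide, 75 mm high; origin under its centre. Leave it alone
- bottle_a: Clear glass bottle on the table to the right, 74 mm wide, 260 mm high; origin under its centre. Leave it alone
- bottle_b: Clear glass bottle on the table to the left, 74 mm wide, 260 mm high; origin under its centre. Leave it alone
Mind the look-alikes: they are no part of the job. What is shaped like the part that bears rest_center but black or pink is not meant.

How it is judged:
On the way, in this order (a step that is already met when the one before it is completed fails the run):
1. a finger holds the flap open (over 0.5 rad) while the bottle rest is still outside the mouth (value of joint flap above 0.5 rad and contact force between the fingers and flap above 0.5 N and x of rest_center in the frame of washer below -0.042 m and z of rest_center in the frame of washer above 0.07 m), for 0.2 s.
2. the bottle rest slides in under the flap while a finger still holds the flap open (value of joint flap above 0.5 rad and contact force between the fingers and flap above 0.5 N and x of rest_center in the frame of washer above -0.03 m), for 0.05 s.
At the end, for the whole second after the job is handed in: The bottle rest lies at rest down in the rinse box (its centre 20 to 120 mm behind the mouth and under 50 mm above the table), the flap is shut (under 0.08 rad), and every other thing is upright and within 30 mm of where it was (x of rest_center in the frame of washer between 0.02 and 0.12 m and y of rest_center in the frame of washer between -0.03 and 0.03 m and z of rest_center in the frame of washer below 0.05 m and value of joint flap below 0.08 rad and linear speed of rest below 0.02 m/s and distance of each of stopper, jar, spare, screwdriver, beaker, bottle_a, bottle_b from where it was at the start of the episode below 0.03 m and angle between each of stopper, jar, spare, beaker, bottle_a, bottle_b's own z axis and vertical below 0.4 rad); the robot touches nothing.
It fails at once if the bottle rest is lifted (its centre more than 16 mm above where it lies in the lane) (z of rest_center in the frame of washer above 0.1 m).
It fails at once if the bottle rest is taken out of the lane sideways (y of rest_center in the frame of washer above 0.035 m or y of rest_center in the frame of washer below -0.035 m).
It fails at once if the flap is let down (under 0.3 rad) on the bottle rest while it is under the flap and has not dropped (x of rest_center in the frame of washer above -0.03 m and z of rest_center in the frame of washer above 0.065 m and value of joint flap below 0.3 rad).
It fails at once if another thing is knocked away or over (distance of any of stopper, jar, spare, screwdriver, beaker, bottle_a, bottle_b from where it was at the start of the episode above 0.03 m or angle between any of stopper, jar, spare, beaker, bottle_a, bottle_b's own z axis and vertical above 0.5 rad).
It also fails if it takes over 48 s, if anything falls off the work surface, if the arm or the gripper's body presses on something with over 40 N, if the wrist force passes 120 N, or if a joint passes its speed limit or range.

## Working session

There is one attempt and no reset: what is moved stays moved. The work goes in short steps, Python scripts to look and compute and a shell command to move; the robot and the scene stay as the last step left them, time stands still between calls to the robot, and variables do not carry over. Pictures are saved under pics/ and viewed, and the job is handed in when it is done.

```bash
ls; mkdir -p pics; python3 - <<'E'
from station import r
import cv2
s=r.read_state();print(s)
for n in ("scene","top","wrist"):
    c=r.read_camera(n);cv2.imwrite(f"pics/{n}0.png",c["color"])
    print(n,{k:(v if k!='color' else 0) for k,v in c.items()})
E
```

```text
pics
{'clock': 0.0, 'joints': array([-1.54869659e+00,  1.04712040e-01,  9.64797251e-02,  1.56393160e+00,
        2.50740400e-06,  1.35310191e+00]), 'qvel': array([ 6.88825108e-04, -8.24919895e-05, -1.66138738e-03,  2.14727262e-04,
        2.43356364e-05,  8.49583494e-04]), 'tau': array([-5.47954860e-04, -5.56935489e+01,  5.03646576e+01,  1.70650048e-02,
       -4.17122956e-04, -2.23064643e-05]), 'ee_pos': array([ 0.14250712, -0.58247783,  0.23052064]), 'eef_rot': array([-3.14025789e+00, -2.97817676e-04,  2.39793956e-01]), 'wrist_force': array([ 0.18735359, -0.23152597, -0.20736142]), 'moment': array([ 0.01724577,  0.02208483, -0.02367811]), 'grip_width': 0.9962444979654479}
scene {'color': 0, 'fx': 479.5673335942014, 'fy': 479.5673335942014, 'cx': 275.5897116448329, 'cy': 212.1098383669652, 'pose': array([[ 0.89050886,  0.31173202, -0.33138668,  0.99867707],
       [ 0.45477931, -0.63076477,  0.62873809, -0.88365527],
       [-0.01302925, -0.71060464, -0.70347089,  1.10963008],
       [ 0.        ,  0.        ,  0.        ,  1.        ]])}
top {'color': 0, 'fx': 443.5972166377516, 'fy': 443.5972166377516, 'cx': 274.1565548067747, 'cy': 204.3237194719374, 'pose': array([[-0.01839843, -0.98029754,  0.19666783,  0.25369263],
       [-0.99956131,  0.02260026,  0.01914206, -0.00785062],
       [-0.02320966, -0.19622937, -0.9802833 ,  1.44048058],
       [ 0.        ,  0.        ,  0.        ,  1.        ]])}
wrist {'color': 0, 'fx': 325.19226210127806, 'fy': 325.19226210127806, 'cx': 278.5451914746822, 'cy': 210.6596296669274, 'mount': array([[-5.67928791e-04, -9.46201845e-01, -3.23576491e-01,
         8.39423699e-02],
       [ 9.99999838e-01, -5.22787080e-04, -2.26427447e-04,
         8.17484263e-04],
       [ 4.50844594e-05, -3.23576567e-01,  9.46201989e-01,
        -1.42349473e-01],
       [ 0.00000000e+00,  0.00000000e+00,  0.00000000e+00,
         1.00000000e+00]])}
```

View pics/scene0.png

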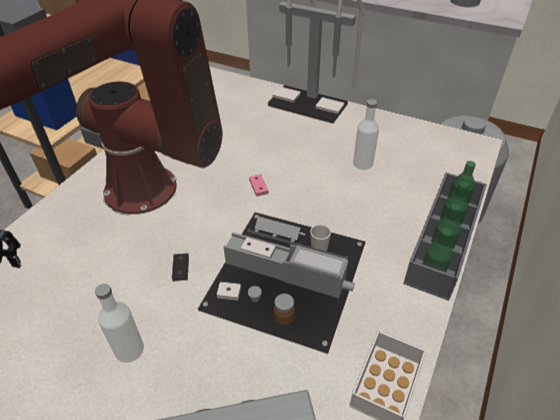

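View pics/top0.png

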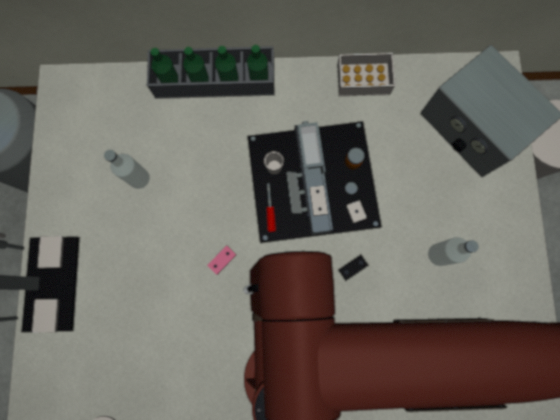

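View pics/wrist0.png

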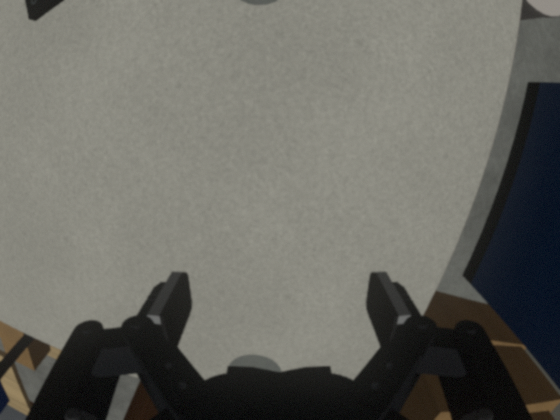

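```bash
python3 - <<'E'
import cv2
t=cv2.imread("pics/top0.png")[110:250,235:395]
cv2.imwrite("pics/topc.png",cv2.resize(t,None,fx=5,fy=5,interpolation=cv2.INTER_CUBIC)[:600*2])
s=cv2.imread("pics/scene0.png")[205:350,195:375]
cv2.imwrite("pics/scenec.png",cv2.resize(s,None,fx=4.4,fy=4.1,interpolation=cv2.INTER_CUBIC))
E
```

```text
(no output)
```

View pics/topc.png

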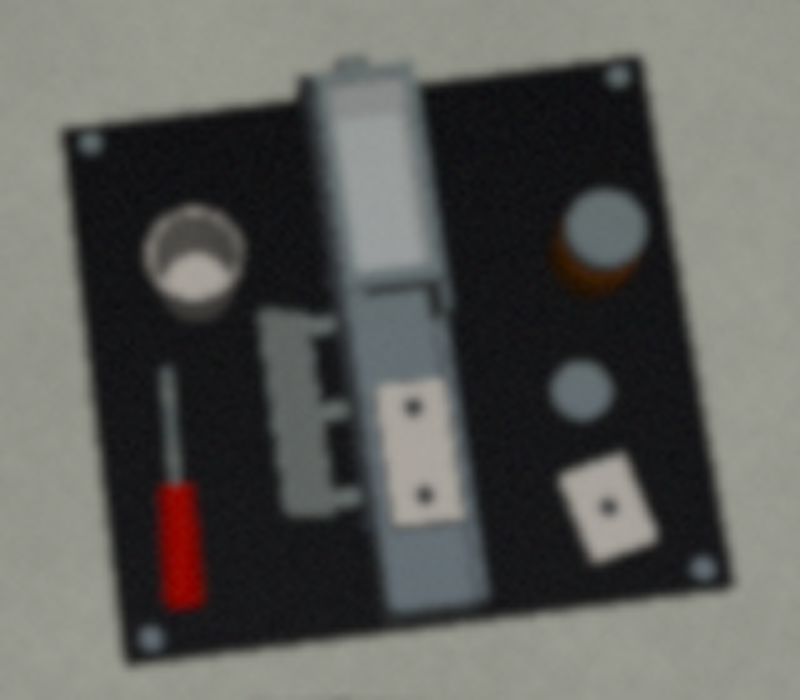

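View pics/scenec.png

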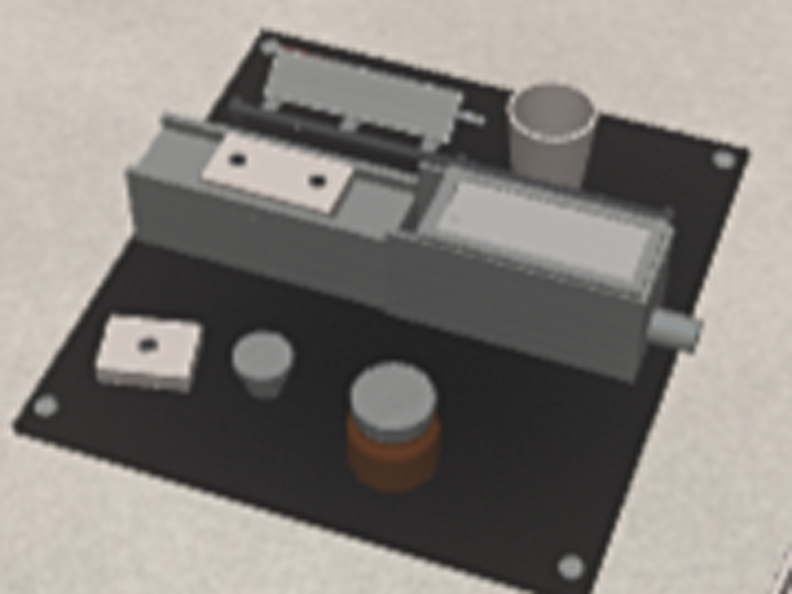

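```bash
cat > h.py <<'E'
import numpy as np
C={'top':dict(f=443.5972166377516,c=(274.1565548067747,204.3237194719374),P=np.array([[-0.01839843,-0.98029754,0.19666783,0.25369263],[-0.99956131,0.02260026,0.01914206,-0.00785062],[-0.02320966,-0.19622937,-0.9802833,1.44048058]])),
'scene':dict(f=479.5673335942014,c=(275.5897116448329,212.1098383669652),P=np.array([[0.89050886,0.31173202,-0.33138668,0.99867707],[0.45477931,-0.63076477,0.62873809,-0.88365527],[-0.01302925,-0.71060464,-0.70347089,1.10963008]]))}
def ray(n,u,v):
    c=C[n];d=c['P'][:,:3]@np.array([(u-c['c'][0])/c['f'],(v-c['c'][1])/c['f'],1]);return c['P'][:,3],d
def onz(n,u,v,z):
    o,d=ray(n,u,v);return o+d*(z-o[2])/d[2]
def tc(u,v):return ((u+.5)/5-.5+235,(v+.5)/5-.5+110)
def sc(u,v):return ((u+.5)/4.4-.5+195,(v+.5)/4.1-.5+205)
def tri(a,b):
    o1,d1=ray('top',*a);o2,d2=ray('scene',*b)
    s=np.linalg.lstsq(np.c_[d1,-d2],o2-o1,rcond=None)[0]
    p,q=o1+d1*s[0],o2+d2*s[1];return (p+q)/2,np.linalg.norm(p-q)
E
python3 - <<'E'
from h import *
np.set_printoptions(precision=4,suppress=True)
for z,pts in ((.012,[(65,130),(638,58),(733,585),(128,662)]),(.014,[(90,143),(617,77),(703,568),(151,639)])):
    p=[onz('top',*tc(*a),z) for a in pts]
    print(np.array(p)); print([np.linalg.norm(p[i]-p[i-1]) for i in range(4)], np.degrees([np.arctan2(*(p[0]-p[3])[[1,0]]),np.arctan2(*(p[1]-p[2])[[1,0]]),np.arctan2(-(p[0]-p[1])[0],(p[0]-p[1])[1]),np.arctan2(-(p[3]-p[2])[0],(p[3]-p[2])[1])]))
ps=[onz('scene',*sc(*a),.012) for a in [(262,30),(748,150),(590,600),(15,428)]];print(np.array(ps))
r_=[(378,385),(445,378),(465,520),(393,527)]
p=np.array([onz('top',*tc(*a),.093) for a in r_]);print('rest',p.mean(0),p)
p=np.array([onz('scene',*sc(*a),.093) for a in [(225,130),(353,165),(333,213),(202,177)]]);print('rest scene',p.mean(0))
for a,b in (((425,495),(237,160)),((413,406),(317,181))): print('screw',tri(tc(*a),sc(*b)))
print('lane end rails', [onz('top',*tc(*a),.087) for a in ((388,612),(490,598))])
print('lane end rails scene', [onz('scene',*sc(*a),.087) for a in ((165,118),(128,170))])
print('box far corners',[onz('top',*tc(*a),.105) for a in ((318,80),(412,68))])
E
```

```text
[[ 0.7803  0.1058  0.012 ]
 [ 0.8213 -0.2843  0.012 ]
 [ 0.4588 -0.3248  0.012 ]
 [ 0.4171  0.0674  0.012 ]]
[np.float64(0.3651546101293178), np.float64(0.3922681682286408), np.float64(0.36467652185854643), np.float64(0.39444248537133825)] [6.0339 6.3755 5.9983 6.0689]
[[ 0.7698  0.0888  0.014 ]
 [ 0.8072 -0.269   0.014 ]
 [ 0.4701 -0.3058  0.014 ]
 [ 0.4315  0.0523  0.014 ]]
[np.float64(0.34026346816118397), np.float64(0.3597056843290737), np.float64(0.33917457806804524), np.float64(0.36010723129279093)] [6.1597 6.2279 5.9728 6.1463]
[[ 0.4187  0.0671  0.012 ]
 [ 0.783   0.1054  0.012 ]
 [ 0.8269 -0.2852  0.012 ]
 [ 0.4629 -0.328   0.012 ]]
rest [ 0.5345 -0.1196  0.093 ] [[ 0.5778 -0.0949  0.093 ]
 [ 0.5813 -0.1368  0.093 ]
 [ 0.4911 -0.1455  0.093 ]
 [ 0.4878 -0.1011  0.093 ]]
rest scene [ 0.5369 -0.119   0.093 ]
screw (array([ 0.5079, -0.1214,  0.0919]), np.float64(0.0007639642564111293))
screw (array([ 0.5638, -0.1162,  0.0933]), np.float64(3.755915307747246e-05))
lane end rails [array([ 0.436 , -0.0965,  0.087 ]), array([ 0.4433, -0.1593,  0.087 ])]
lane end rails scene [array([ 0.4437, -0.104 ,  0.087 ]), array([ 0.4473, -0.1567,  0.087 ])]
box far corners [array([ 0.7751, -0.0629,  0.105 ]), array([ 0.7815, -0.1229,  0.105 ])]
```

```bash
cat >> h.py <<'E'
O=np.array([.6425,-.108]);Y=np.radians(6.1)
def W(p):
    d=np.asarray(p)[:2]-O;c,s=np.cos(Y),np.sin(Y);return np.array([c*d[0]+s*d[1],-s*d[0]+c*d[1]])*1000
E
python3 - <<'E'
from h import *
np.set_printoptions(precision=4,suppress=True)
print('bottleA cap top', onz('top',470,247,.26), onz('top',440,258,.0),onz('scene',105,292,.26),onz('scene',125,350,.0))
for n,q in dict(rest=[.5358,-.1190],laneL=(.4437,-.104),laneR=(.4473,-.1567),laneLt=(.436,-.0965),laneRt=(.4433,-.1593),far1=(.7751,-.0629),far2=(.7815,-.1229),t0=(.7803,.1058),t1=(.8213,-.2843),t2=(.4588,-.3248),t3=(.4171,.0674)).items(): print(n,W(q))
# skirt/box edge, bar corners
for a,z in (((355,275),.103),((435,265),.103),((258,310),.119),((285,515),.119),((320,315),.1),((340,512),.1)): print(a,W(onz('top',*tc(*a),z)))
for a,z in (((278,52),.119),((462,95),.119),((420,232),.103),((418,182),.087),((262,105),.1),((445,150),.1)): print('s',a,W(onz('scene',*sc(*a),z)))
E
```

```text
bottleA cap top [ 0.3639 -0.499   0.26  ] [ 0.3549 -0.5083  0.    ] [ 0.3788 -0.5074  0.26  ] [ 0.3585 -0.5097  0.    ]
rest [-107.2648    0.4007]
laneL [-197.2493   25.1026]
laneR [-199.2698  -27.6815]
laneLt [-204.1087   33.3784]
laneRt [-203.5235  -29.8417]
far1 [136.6417  30.754 ]
far2 [136.6296 -29.5863]
t0 [159.739  197.9463]
t1 [ 159.0533 -194.3018]
t2 [-205.6979 -196.0518]
t3 [-205.4851  198.3588]
(355, 275) [ 6.5966 25.0664]
(435, 265) [  6.4669 -25.3551]
(258, 310) [-12.3288  88.7494]
(285, 515) [-141.7512   89.2282]
(320, 315) [-15.3755  50.0383]
(340, 512) [-140.8701   54.7997]
s (278, 52) [-139.0691   82.9497]
s (462, 95) [-11.5155  85.2957]
s (420, 232) [  0.0129 -26.7591]
s (418, 182) [-20.4085  26.804 ]
s (262, 105) [-136.7513   47.941 ]
s (445, 150) [-10.2915  49.4733]
```

```bash
python3 -m inch '[[[0,0,1.5],[16,-34,0],-1],[[0,0,1.5],[16,-34,0],-1],[[0,0,1.5],[16,-34,0],-1],[[0,0,1.5],[16,-34,0],-1],[[0,0,1.5],[16,-34,0],-1],[[0,0,0],[0,0,0],-1]]' 40
```

```text
clock: 0.75
ee_pos: [0.1902, -0.3937, 0.2262]
eef_rot: [-3.133, -0.001, 0.101]
wrist_force: [-0.5, 0.2, 0.5]
grip_width: 0.004
```

```bash
python3 -m inch '[[[0,0,0],[31,-31,0],-1],[[0,0,0],[31,-31,0],-1],[[0,0,0],[31,-31,0],-1],[[0,0,0],[31,-31,0],-1],[[0,0,0],[36,-23,0],-1],[[0,0,0],[36,-23,0],-1],[[0,0,0],[36,-23,0],-1],[[0,0,0],[0,0,0],-1]]'; python3 - <<'E'
from station import r
import cv2
from h import *
s=r.read_state();print(s['ee_pos'],s['eef_rot'],W(s['ee_pos']))
c=r.read_camera("wrist");cv2.imwrite("pics/w1.png",c["color"])
E
```

```text
clock: 1.55
ee_pos: [0.4088, -0.1719, 0.227]
eef_rot: [-3.136, -0.002, 0.098]
wrist_force: [-0.6, -0.9, 0.1]
grip_width: 0.001
[ 0.40876335 -0.17187936  0.22697769] [-3.13617582e+00 -2.23542343e-03  9.79380620e-02] [-239.20130056  -38.67986235]
```

View pics/w1.png

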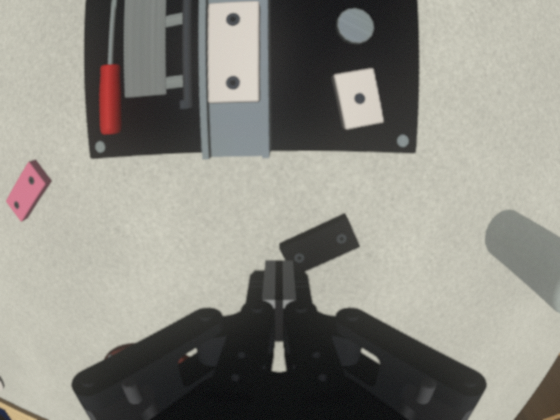

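```bash
cat >> h.py <<'E'
from scipy.spatial.transform import Rotation as Ro
M=np.array([[-5.67928791e-04,-9.46201845e-01,-3.23576491e-01,8.39423699e-02],[9.99999838e-01,-5.22787080e-04,-2.26427447e-04,8.17484263e-04],[4.50844594e-05,-3.23576567e-01,9.46201989e-01,-1.42349473e-01]])
def wz(pos,rot,u,v,z):
    a=np.array([u-278.5451914746822,v-210.6596296669274]);q=np.linalg.norm(a);th=q/325.19226
    d=np.r_[a/q*np.sin(th),np.cos(th)];R=Ro.from_euler('xyz',rot).as_matrix()
    o=np.array(pos)+R@M[:,3];d=R@M[:,:3]@d;return o+d*(z-o[2])/d[2]
E
python3 - <<'E'
from h import *
np.set_printoptions(precision=2,suppress=True)
p=[.40876,-.17188,.22698];e=[-3.13618,-.00224,.09794]
for n,u,v,z in (('restbackL',209,102,.093),('restbackR',259,101,.093),('rest front R',257,2,.093),('screw',233,83,.093),('screw2',233,20,.093),('laneendL',202,157,.087),('laneendR',270,156,.087),('trayR',415,153,.012),('trayL',90,158,.012),('bar nearL',126,97,.119),('bar nearR',165,95,.1)):
    print(n,W(wz(p,e,u,v,z)))
E
```

```text
restbackL [-151.74   19.46]
restbackR [-152.58  -23.17]
rest front R [-65.22 -22.29]
screw [-136.45   -1.56]
screw2 [-80.85  -2.07]
laneendL [-200.37   29.36]
laneendR [-200.87  -31.54]
trayR [-206.87 -198.2 ]
trayL [-205.65  197.38]
bar nearL [-142.     84.47]
bar nearR [-143.05   56.45]
```

```bash
python3 -m inch '[[[0,0,-0.5],[30,-19,20],-1],[[0,0,0],[30,-19,20],-1],[[0,0,0],[0,0,30],-1],[[0,0,0],[0,0,20],-1],[[0,0,0],[0,0,0],-1]]'; python3 - <<'E'
from station import r
import cv2
from h import *
s=r.read_state();print(s['ee_pos'],s['eef_rot'],W(s['ee_pos']))
c=r.read_camera("wrist");cv2.imwrite("pics/w2.png",c["color"])
E
```

```text
clock: 2.1
ee_pos: [0.4641, -0.1327, 0.1343]
eef_rot: [-3.139, -0.001, 0.102]
wrist_force: [0.1, -0.3, 0.1]
grip_width: 0.001
[ 0.464139   -0.13265869  0.13430803] [-3.13911136e+00 -9.04994289e-04  1.01846096e-01] [-179.97144065   -5.56570545]
```

View pics/w2.png

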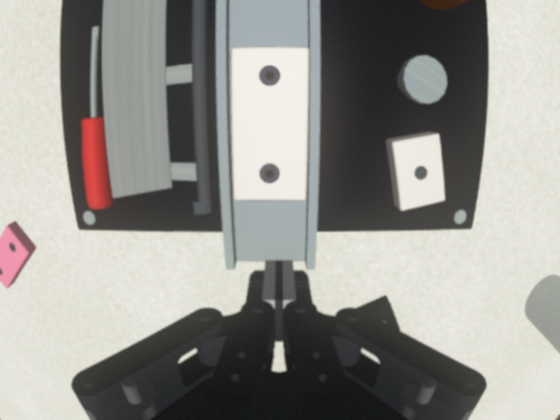

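```bash
python3 -m inch '[[[0,0,-0.2],[0,-5,0],-1],[[0,0,0],[0,0,20],-1],[[0,0,0],[0,0,20],-1],[[0,0,0],[0,0,10],-1],[[0,0,0],[0,0,0],-1]]'; python3 - <<'E'
from station import r
import cv2
from h import *
s=r.read_state();print(s['ee_pos'],s['eef_rot'],W(s['ee_pos']),s['wrist_force'])
c=r.read_camera("wrist");cv2.imwrite("pics/w3.png",c["color"])
E
```

```text
clock: 2.65
ee_pos: [0.4661, -0.1322, 0.0918]
eef_rot: [3.137, -0.009, 0.101]
wrist_force: [-0.2, 0.7, 0.1]
grip_width: 0.001
[ 0.46612276 -0.13217478  0.09181252] [ 3.13708424 -0.00935347  0.10098096] [-177.9474922    -5.29533875] [-0.22061869  0.71406428  0.06492714]
```

View pics/w3.png

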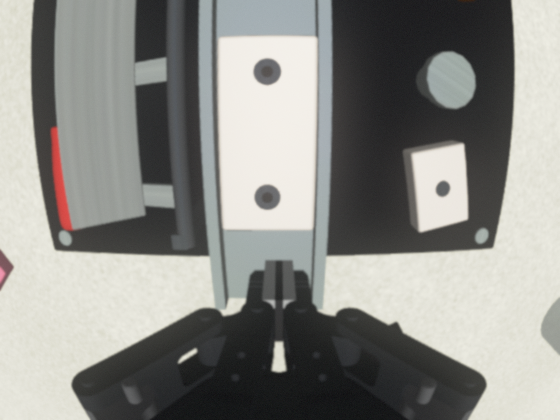

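```bash
python3 -m inch '[[[0.3,0.4,-0.3],[0,-4,0],-1],[[0,0,0],[0,-3,0],-1],[[0,0,0],[0,0,4],-1],[[0,0,0],[0,0,4],-1],[[0,0,0],[0,0,3],-1]]'; python3 - <<'E'
from station import r
from h import *
s=r.read_state();print(s['ee_pos'],s['eef_rot'],W(s['ee_pos']),s['wrist_force'])
E
```

```text
clock: 3.2
ee_pos: [0.4679, -0.1259, 0.0851]
eef_rot: [3.139, -0.022, 0.107]
wrist_force: [-0.5, 0.4, -0.3]
grip_width: 0.003
[ 0.46787662 -0.12594828  0.08513084] [ 3.13872386 -0.02230312  0.10689576] [-175.54191312    0.70953438] [-0.47758512  0.39291639 -0.34353305]
```

```bash
python3 -m inch '[[[0,-0.6,0],[6,0,0.5],-1],[[0,-0.6,0],[6,0,0.5],-1],[[0,0,0],[6,0,0],-1],[[0,0,0],[6,0,0],-1],[[0,0,0],[6,0,0],-1],[[0,0,0],[6,0,0],-1],[[0,0,0],[4,0,0],-1]]'; python3 - <<'E'
from station import r
import cv2
from h import *
s=r.read_state();print(s['ee_pos'],s['eef_rot'],W(s['ee_pos']),s['wrist_force'])
c=r.read_camera("wrist");cv2.imwrite("pics/w4.png",c["color"])
E
```

```text
clock: 3.9
ee_pos: [0.5089, -0.1211, 0.0824]
eef_rot: [3.14, 0.001, 0.106]
wrist_force: [0.2, 0.4, -0.2]
grip_width: -0.004
[ 0.50894646 -0.12113615  0.08243426] [3.13980652e+00 6.52264290e-04 1.06418904e-01] [-134.1932535     1.13017192] [ 0.18058618  0.4006556  -0.17541442]
```

View pics/w4.png

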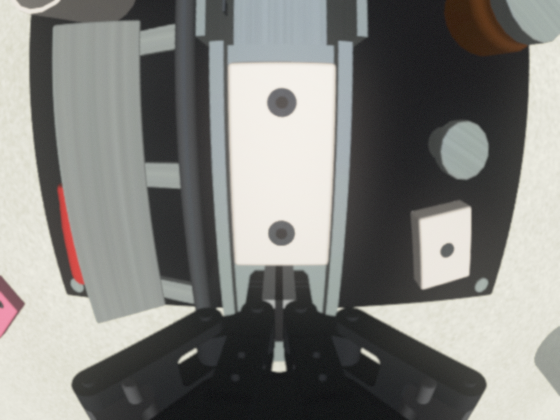

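```bash
python3 - <<'E'
from h import *
p=[.50895,-.12114,.08243];e=[3.1398,.00065,.10642]
for u,v in ((282,102),(282,233),(229,264),(332,264)): print(W(wz(p,e,u,v,.093)))
for u,v in ((266,266),(293,266),(266,300),(293,300)): print('tip',W(wz(p,e,u,v,.0824)))
from station import r
s=r.read_state();print(W(s['ee_pos']),s['clock'],s['qvel'])
E
```

```text
[-49.62987963  -1.04433051]
[-105.67314525   -1.1539501 ]
[-121.30713884   23.25144632]
[-121.41721811  -24.36007938]
tip [-127.97603072    6.58910231]
tip [-128.00214789   -6.82247614]
tip [-148.56686172    6.96589662]
tip [-148.6019735   -7.2298068]
[-133.82915452    1.08730625] 3.95 [-0.00674198 -0.01751673 -0.01614549  0.00259732 -0.0005663  -0.00935439]
```

```bash
python3 -m inch '[[[0,0,0],[5,0,0],-1],[[0,0,0],[5,0,0],-1],[[0,0,0],[4,0,0],-1],[[0,0,0],[3,0,0],-1],[[0,0,0],[0,0,0],-1]]'; python3 - <<'E'
from station import r
import cv2
from h import *
s=r.read_state();print(s['ee_pos'],s['eef_rot'],W(s['ee_pos']),s['wrist_force'])
c=r.read_camera("wrist");cv2.imwrite("pics/w5.png",c["color"])
E
```

```text
clock: 4.45
ee_pos: [0.5278, -0.1192, 0.0825]
eef_rot: [3.14, 0.0, 0.107]
wrist_force: [-0.0, 0.3, -0.1]
grip_width: 0.004
[ 0.52779843 -0.11916116  0.0824977 ] [3.13970657e+00 2.22548453e-04 1.06593947e-01] [-115.23815453    1.09069059] [-0.02353038  0.31530292 -0.05510679]
```

View pics/w5.png

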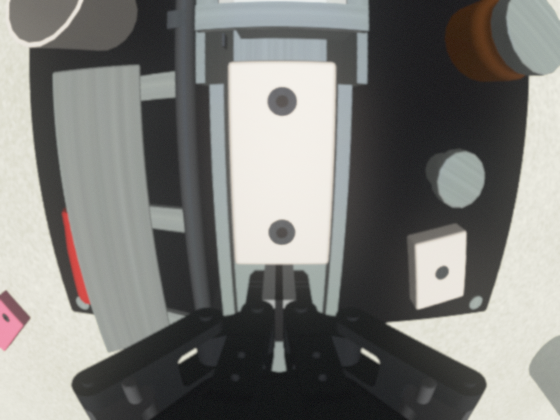

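```bash
python3 -m inch '[[[0,0,0],[-5,0,0],-1],[[0,0,0],[-4,0,-20],-1],[[0,0,0],[0,0,-25],-1],[[0,0,0],[0,-10,-25],0.34],[[0,0,0],[0,-12,0],0.34],[[0,0,0],[0,-10,0],0.34],[[0,0,0],[0,0,0],0.34],[[0,0,0],[0,0,0],0.34]]'; python3 - <<'E'
from station import r
import cv2
from h import *
s=r.read_state();print(s['ee_pos'],s['eef_rot'],W(s['ee_pos']),s['wrist_force'],s['grip_width'])
c=r.read_camera("wrist");cv2.imwrite("pics/w6.png",c["color"])
E
```

```text
clock: 5.3
ee_pos: [0.511, -0.0864, 0.1526]
eef_rot: [-3.142, 0.004, 0.106]
wrist_force: [-0.1, 0.0, -1.0]
grip_width: 0.671
[ 0.51102901 -0.08644833  0.1525588 ] [-3.14155302  0.00400219  0.10606201] [-128.43642558   35.4002864 ] [-0.11484291  0.0327332  -0.99962412] 0.6711377930845479
```

View pics/w6.png

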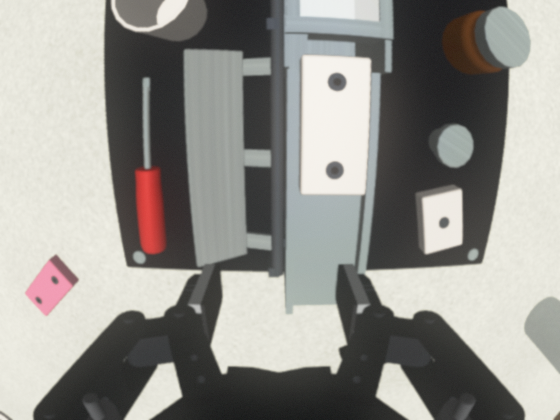

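```bash
python3 -m inch '[[[0,0,0],[6,4,8],0.34],[[0,0,0],[3,1,14],0.34],[[0,0,0],[0,0,12],0.34],[[0,0,0],[0,0,8],0.34],[[0,0,0],[0,0,5],0.34],[[0,0,0],[0,0,0],0.34]]'; python3 - <<'E'
from station import r
import cv2
from h import *
s=r.read_state();print(s['ee_pos'],s['eef_rot'],W(s['ee_pos']),s['wrist_force'],s['grip_width'])
c=r.read_camera("wrist");cv2.imwrite("pics/w7.png",c["color"])
E
```

```text
clock: 5.95
ee_pos: [0.5199, -0.0916, 0.0981]
eef_rot: [-3.14, 0.008, 0.104]
wrist_force: [0.8, -0.6, 3.0]
grip_width: 0.671
[ 0.51990371 -0.091562    0.09807424] [-3.13961917  0.00761907  0.1044285 ] [-120.15537159   29.37251026] [ 0.80525566 -0.61922628  3.02733881] 0.6712679624889926
```

View pics/w7.png

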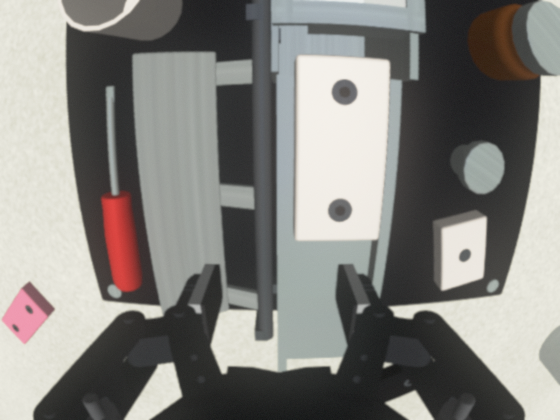

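```bash
python3 -m inch '[[[0,0,0],[0,0,6],0.34],[[0,0,0],[0,0,6],0.34],[[0,0,0],[0,0,5],0.34],[[0,0,0],[0,0,3],0.34]]'; python3 - <<'E'
from station import r
import cv2
from h import *
s=r.read_state();print(s['ee_pos'],s['eef_rot'],W(s['ee_pos']),s['wrist_force'],s['grip_width'])
c=r.read_camera("wrist");cv2.imwrite("pics/w8.png",c["color"])
c=r.read_camera("scene");cv2.imwrite("pics/s8.png",cv2.resize(c["color"][190:350,190:380],None,fx=4,fy=3.7))
E
```

```text
clock: 6.4
ee_pos: [0.5222, -0.0949, 0.0826]
eef_rot: [3.135, 0.002, 0.104]
wrist_force: [-3.5, -2.8, 9.6]
grip_width: 0.672
[ 0.52221576 -0.09492572  0.08258636] [3.13520258e+00 2.34854149e-03 1.03570755e-01] [-118.21385324   25.78214105] [-3.54503078 -2.80992182  9.57108028] 0.6723362959374841
```

View pics/w8.png

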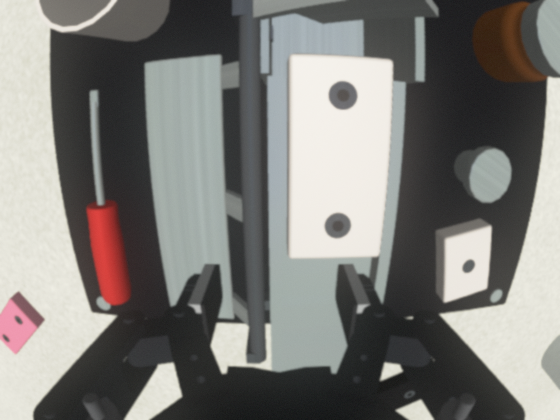

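View pics/s8.png

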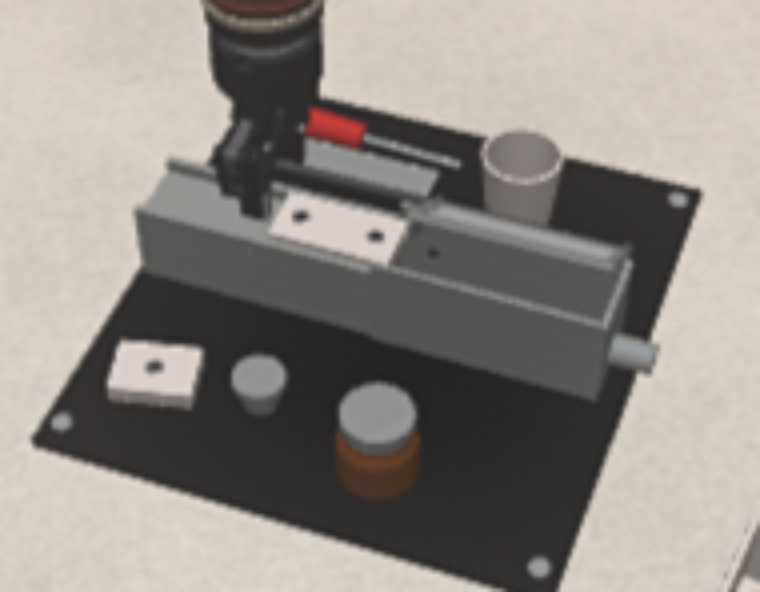

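```bash
python3 -m inch '[[[0,0,0],[-1,-4,3],0.34],[[0,0,0],[0,-4,3],0.34],[[0,0,0],[0,-2,2],0.34],[[0,0,0],[0,-1,1],0.34]]'; python3 - <<'E'
from station import r
import cv2
from h import *
s=r.read_state();print(s['ee_pos'],s['eef_rot'],W(s['ee_pos']),s['wrist_force'],s['grip_width'])
c=r.read_camera("scene");cv2.imwrite("pics/s9.png",cv2.resize(c["color"][190:350,190:380],None,fx=4,fy=3.7))
E
```

```text
clock: 6.9
ee_pos: [0.524, -0.0873, 0.0794]
eef_rot: [3.127, -0.007, 0.102]
wrist_force: [-2.3, -0.3, 6.2]
grip_width: 0.665
[ 0.52401288 -0.0873496   0.07939404] [ 3.12685354 -0.00666549  0.10216843] [-115.6218437    33.12440094] [-2.28720301 -0.34375548  6.21550613] 0.6645511319790716
```

View pics/s9.png

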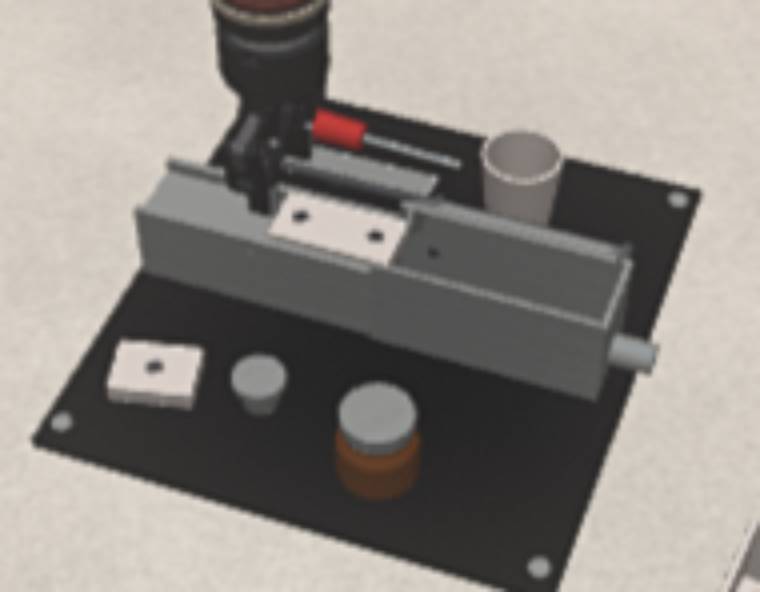

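```bash
python3 -m inch '[[[-0.4,0,0.2],[5,0,0.5],0.34],[[-0.2,0,0],[5,0,0.5],0.34],[[0,0,0],[5,0,0.5],0.34],[[0,0,0],[5,0,0.5],0.34]]'; python3 - <<'E'
from station import r
import cv2
from h import *
s=r.read_state();print(s['ee_pos'],s['eef_rot'],W(s['ee_pos']),s['wrist_force'],s['grip_width'])
c=r.read_camera("wrist");cv2.imwrite("pics/w10.png",c["color"])
E
```

```text
clock: 7.35
ee_pos: [0.5438, -0.0846, 0.0795]
eef_rot: [3.116, -0.007, 0.099]
wrist_force: [-2.7, 0.7, 5.4]
grip_width: 0.67
[ 0.54382809 -0.08462192  0.07950107] [ 3.11632276 -0.00690223  0.09924907] [-95.62897262  33.73098838] [-2.67338039  0.71619119  5.38574505] 0.6701220737404517
```

View pics/w10.png

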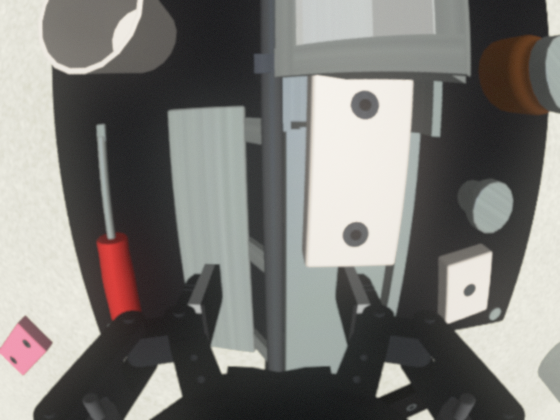

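```bash
python3 -m inch '[[[0.5,0,-0.1],[5,0,0.3],0.34],[[0.5,0,-0.1],[5,0,0.3],0.34],[[0.3,0,-0.1],[5,0,0.3],0.34],[[0.2,0,-0.1],[5,0,0.3],0.34]]'; python3 - <<'E'
from station import r
import cv2
from h import *
s=r.read_state();print(s['ee_pos'],s['eef_rot'],W(s['ee_pos']),s['wrist_force'],s['grip_width'])
c=r.read_camera("wrist");cv2.imwrite("pics/w11.png",c["color"])
E
```

```text
clock: 7.8
ee_pos: [0.5642, -0.0814, 0.0799]
eef_rot: [-3.139, -0.007, 0.108]
wrist_force: [-3.1, 0.5, 5.2]
grip_width: 0.665
[ 0.56422931 -0.08136846  0.07988122] [-3.13858144 -0.00676006  0.10786317] [-74.99754552  34.79810898] [-3.05609476  0.45441036  5.22786918] 0.6653259242848363
```

View pics/w11.png

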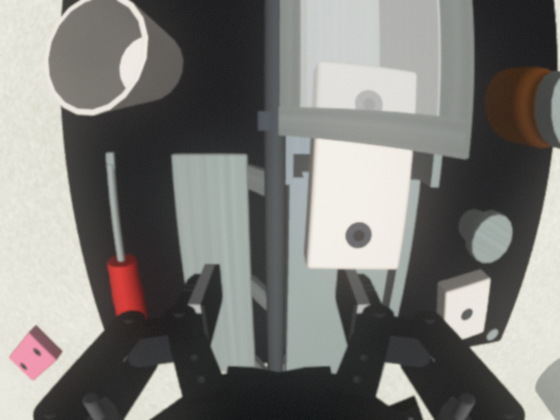

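```bash
python3 -m inch '[[[0,0,0],[5,1.5,1],0.34],[[0,0,0],[5,1.5,1],0.34],[[0,0,0],[5,0,0.5],0.34],[[0,0,0],[0,0,0.5],0.34],[[0,0,0],[0,0,0.5],0.34]]'; python3 - <<'E'
from station import r
import cv2
from h import *
s=r.read_state();print(s['ee_pos'],s['eef_rot'],W(s['ee_pos']),s['wrist_force'],s['grip_width'])
c=r.read_camera("wrist");cv2.imwrite("pics/w12.png",c["color"])
c=r.read_camera("scene");cv2.imwrite("pics/s12.png",cv2.resize(c["color"][190:350,190:380],None,fx=4,fy=3.7))
E
```

```text
clock: 8.35
ee_pos: [0.581, -0.0822, 0.0779]
eef_rot: [-3.138, -0.008, 0.109]
wrist_force: [-3.0, -0.5, 6.0]
grip_width: 0.671
[ 0.5809815  -0.08216936  0.07792003] [-3.13784114 -0.00804348  0.10885996] [-58.4253113   32.22159439] [-3.00688776 -0.45963903  5.98284099] 0.6708674318689886
```

View pics/w12.png

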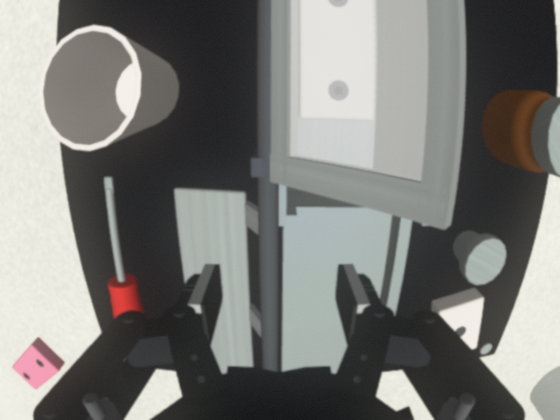

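View pics/s12.png

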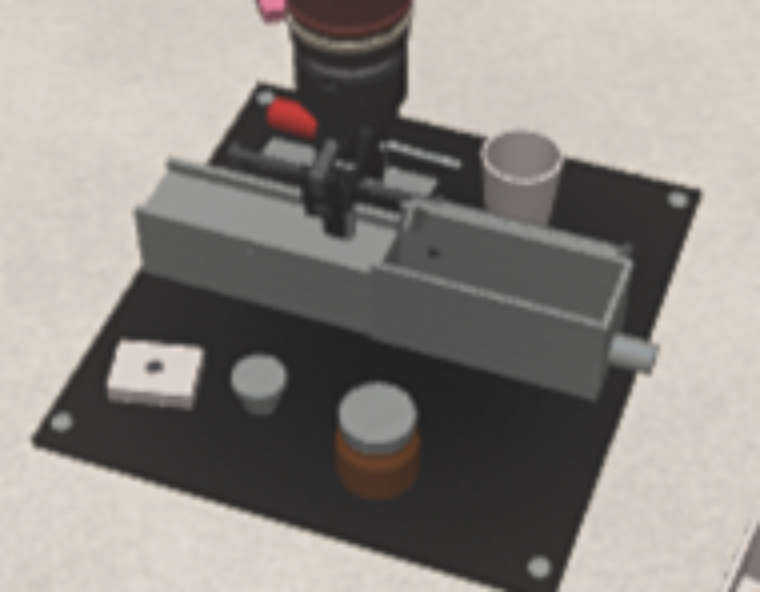

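```bash
python3 - <<'E'
from h import *
p=[.58098,-.08217,.07792];e=[-3.13784,-.00804,.10886]
for u,v in ((338,90),(339,0),(300,120),(376,120)): print(W(wz(p,e,u,v,.035)))
E
python3 -m inch '[[[0,0,0],[-3,0,-6],0.34],[[0,0,0],[0,0,-8],0.34],[[0,0,0],[0,0,-10],0.34],[[0,0,0],[0,0,-12],0.34],[[0,0,0],[-5,0,-20],0.34],[[0,0,0],[-10,0,-30],0.34],[[0,0,0],[-10,0,-30],0.34],[[0,0,0],[0,0,0],0.34]]'; python3 - <<'E'
from station import r
import cv2
from h import *
s=r.read_state();print(s['ee_pos'],s['eef_rot'],W(s['ee_pos']),s['wrist_force'],s['grip_width'])
for n in ('wrist','top'):
    c=r.read_camera(n);cv2.imwrite(f"pics/{n}13.png",c["color"])
c=r.read_camera("scene");cv2.imwrite("pics/s13.png",cv2.resize(c["color"][190:350,190:380],None,fx=4,fy=3.7))
E
```

```text
[34.40974213 -1.79988115]
[88.75710725 -2.46759821]
[16.52799361 19.62627046]
[ 18.12694699 -24.8419984 ]
clock: 9.25
ee_pos: [0.551, -0.086, 0.2019]
eef_rot: [-3.139, -0.009, 0.109]
wrist_force: [0.4, -0.0, -0.5]
grip_width: 0.669
[ 0.55096555 -0.0860195   0.20188194] [-3.13882115 -0.00866882  0.1089336 ] [-88.68044107  31.5828712 ] [ 0.40249097 -0.03780847 -0.50216656] 0.6692542084041035
```

View pics/wrist13.png

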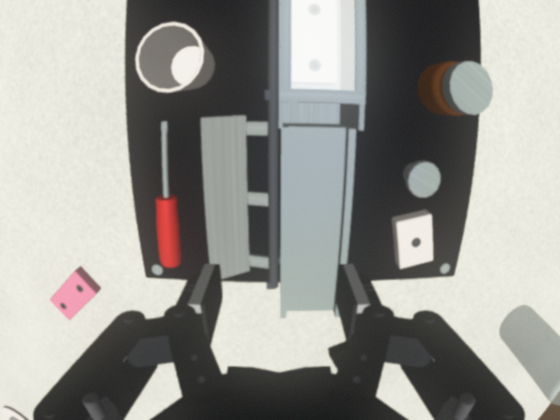

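View pics/s13.png

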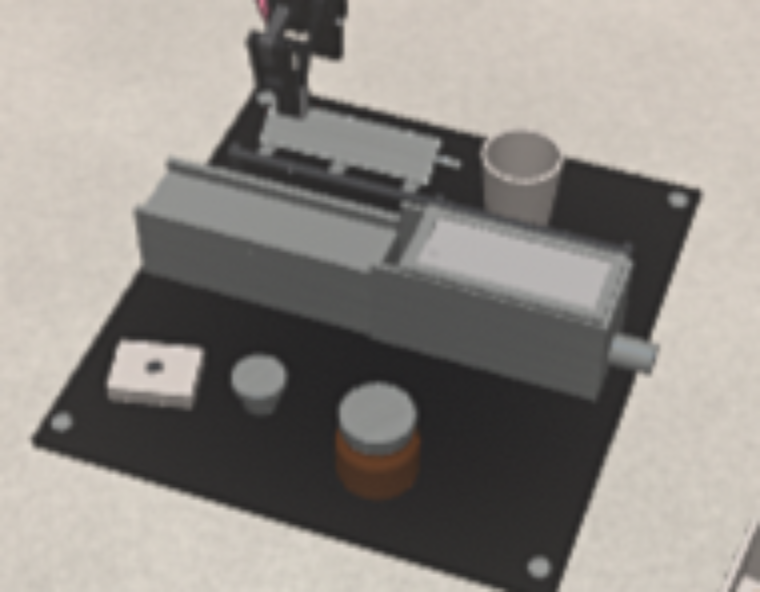

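```bash
python3 -m inch '[[[0,0,0],[0,0,0],0.34],[[0,0,0],[0,0,0],0.34],[[0,0,0],[0,0,0],0.34],[[0,0,0],[0,0,0],0.34],[[0,0,0],[0,0,0],0.34]]'; python3 - <<'E'
from station import r
from h import *
s=r.read_state()
r.read_camera('wrist')
for u,v in ((314,65),(315,10)): print(W(wz(s['ee_pos'],s['eef_rot'],u,v,.035)))
print(s['wrist_force'])
r.close_job()
E
```

```text
clock: 9.9
ee_pos: [0.5487, -0.0844, 0.1924]
eef_rot: [-3.133, 0.002, 0.109]
wrist_force: [0.2, -0.7, -0.3]
grip_width: 0.67
[28.97084667  2.45470197]
[82.09058853  1.53837914]
[ 0.23091229 -0.71807963 -0.32264383]
the job is handed in; nothing more can be done
```

The bottle rest is in the rinse box, the flap is shut, and I handed the job in at 9.9 s. No verdict was reported.

**How it went:** With the fingers shut, I first nudged the rest along the lane to about 59 mm short of the mouth. I then pressed the thumb bar with one fingertip at about 5–10 N. From the pictures the flap looked about 0.75 rad open, but I had no direct reading. The other fingertip pushed the rest under the open flap until it dropped. Only then did I lift the hand and let the flap spring shut.

**Last checks:**
- **Rest:** two sightings of its screws put its centre about 56 and 61 mm behind the mouth, within about 2 mm of the lane's middle. It lies flat on the bottom. The earlier sighting is the more reliable: the later one used pixels read off a picture taken 0.65 s before, and the tool had drifted about 10 mm in between.
- **Flap:** it looks fully shut in the scene and wrist views.
- **Other things:** stopper, jar, spare, screwdriver and beaker all look upright and in place. I did not measure them again. I did not check the two glass bottles at the end; the arm kept well away from them, and I saw no contact force while passing them.
- **Hand:** it hung clear of everything, about 0.19 m above the table, with wrist force under 1 N.

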